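# Lock the track saddle with the big hex key

### The arm

A 7-joint arm with a two-finger parallel gripper is mounted at the origin on the work surface. World frame = base frame: x ahead of the robot, y to its left, z up, the work surface at z = 0. Lengths are in m, angles in rad, forces in N, time in s.
With the tool pointing down it reaches from about 0.4 to 0.875 m from the base axis. Payload 19.3 kg.
Tool frame: the origin (TCP) lies at the very end of the fingers, on their centre line; the grasp point (between the pads) lies 19 mm behind it; z points along the fingers, y is the direction in which the jaws open and shut (so a half turn about z gives the same grasp; the last joint's range is limited). The gripper opens to 85 mm and grips with 20 to 120 N. Pads are 22 mm wide; open, the fingers measure 114 mm over their backs; the gripper's body (76 mm by 85 mm) begins 54 mm behind the grasp point. The pads swing forward as they close: fully open they stand 13 mm farther back than shut.
Start: joints at [1.139, 0.521, -0.036, 1.599, 0.021, 1.021, -0.113], TCP at [0.221, -0.585, 0.231] pointing down, gripper open.
Joint ranges: [-2.91, 2.91], [-0.3, 2.13], [-1.5, 1.42], [0.17, 2.43], [-1.26, 4.41], [0.16, 1.93], [-2.52, 2.52]. Speed limits (rad/s): [1.89, 1.89, 2.39, 2.39, 3.01, 3.01, 3.01].

### API

Orientations are given as [roll, pitch, yaw] about the fixed x, y, z axes, in that order (R = Rz(yaw) Ry(pitch) Rx(roll)).
In Python, from workcell import bot gives the robot as it stands.
- The arm moves only by the tool carry_out, never from a script. Its argument "targets" is a list of rows, each a list of 7 numbers: the shift along the tool's x, y, z in mm, then the turn, a rotation vector about the tool's x, y, z in units of 6 degrees (1.0 is 6 degrees), then the closure in counts, from 0 (fully open) to 255 (shut). A call has 1 to 5 rows; each row shifts and turns the commanded pose from where the row before left it, along the tool's axes as they then stand; what a row does not reach is not made up. A row lasts 1/12 s, in which the tool goes at most 41.7 mm and 7.16 degrees, less where a joint would pass 70% of its speed; a pose out of reach is approached as far as the arm can. A call is refused whole if a number of a shift passes 41.7 or a number of a turn 1, either way. A call with a gripper value outside its range is refused whole. The fingers move at their own pace and stop on an object; "force" is the grip in N (left out, the last holds). Time passes only in rows, so rows that do not move let the fingers close. It gives the time, the measured TCP pose, the force and the opening at its end, in the units of the state.
- bot.observe(): the state, without advancing time (a new reading comes with each control period).
- bot.grab_frame(name): name is "scene" or "top" or "wrist"; returns a dict with "color" (420x560x3 uint8, red, green, blue), "z_map" (420x560 float32, m along the optical axis (not along the pixel's ray), 0 where there is no reading), "K" (3x3 intrinsics, pixels), "k1" (the pictures are not rectified: a ray, as slopes to the right and down, at radius r is drawn at 1 + k1 r^2 times it, then the intrinsics apply), "cam_to_world" (4x4, takes a point from camera to world coordinates); the wrist camera has in their place "T_tool_cam" (4x4, takes a point from camera to tool coordinates, whose origin is the TCP and whose axes are the flange's). Camera axes: x right, y down, z forward; pixel columns grow to the right and rows downward; lengths in m; the calibration is good to about 2 mm. A picture is of the moment at which its call begins: read the wrist's pose just before it.
- bot.job_done(): hands the job in, once; it reports no verdict.
The state is a dict: "clock": time; "qpos": joint angles; "qd": joint speeds; "joint_efforts": joint torques, N m; "position": TCP position; "tool_rot": TCP orientation; "force": force on the tool from outside, world axes, zero at the start; "moment": the same for the moment, N m; "grip_width": finger opening in m.
Only numpy, scipy, OpenCV 4.12 (cv2) and the standard library are available. Lean on these libraries where they do the work, as an engineer would, in place of code of your own. Each camera call takes 0.05 s, during which the arm holds its last target. There are 200 camera calls.

### The job

The grey saddle on the physics track is loose. Take the largest of the three T-handled hex keys from the wooden rack, feel it all the way home into the recessed socket screw in the top of the saddle, and only then turn it clockwise until the screw comes up tight against its stop. Never force the key in: a light push must do. Disturb nothing else, and leave the key standing upright, fully home in the screw, with nobody holding it.

Things in the scene. Friction and masses are not known exactly. Their poses are not given: they have to be found in the camera images.
- key: Largest of three T-handled hex keys, 82 mm tall, about 350 g, all steel, upright in any one of the rack's holes. Origin: end of the steel tip; z up the shank, x along the T-bar. T-bar handle 66 mm long (x), 16 wide (y, grip here), 20 high, from 62 to 82 mm above the tip. Round collar 32 mm wide from 30 to 34 mm; it rests on the rack's top, so lift straight up. Not measured while held.
- key_tip (a point): End of the large key's tip, same point as its origin. From here a 3 mm tapered lead-in, 10 to 17 mm wide, then a hexagonal steel shank 17 mm across flats (19.6 across corners), two of its flats square to the T-bar (x).
- key_mid: Bystander: T-handled hex key with 10 mm shank and 50 mm handle, origin at its tip, in another hole of the rack. Leave it.
- key_small: Bystander: T-handled hex key with 6 mm shank and 38 mm handle, origin at its tip, in another hole of the rack. Leave it.
- rack: Dark wooden block, 66 (x) by 230 (y) by 45 mm high, fixed, with three holes 22 mm wide and 36 mm deep on its centre line, 75 mm apart along its y. Origin at the centre of its underside.
- rail: Aluminium track, 420 mm along its y, 70 mm wide, 30 mm high, fixed; a lens in a black holder stands at its -y end (178 mm from the middle, reaching 148 mm high), a 56 mm high end stop at its +y end. Origin under its middle.
- saddle: Grey block astride the track, 84 (x) by 76 (y) mm, its origin at the height of the track's top, its top face 50 mm above that origin (80 mm above the bench). Fixed. A round recess 24 mm wide in the middle of its top leads down to the screw.
- recess_mouth (a point): Centre of the recess's mouth on the saddle's top face. The screw's face lies 10 mm below; its hex socket, 17.6 mm across flats and 10 mm deep, ends at the floor 20 mm below the mouth. With the key fully home its collar stands 10 mm above the saddle and its handle's middle 52 mm above the mouth.
- socket_floor (a point): Centre of the socket's floor, on the screw's axis, z up. The hexagon's angle about it is unknown, differs each time and is not measured. Out of line, the key stops about 7 mm short of home on the screw's face; turned slowly either way under a light push (about 5 N), it finds the flats within 60 degrees and drops in; pressed hard it binds or drags the screw round.
- screw (a joint): The screw's turn in rad, growing clockwise seen from above; starts between 0 and 0.2, is tight at a hard stop at 0.9. Drag about 0.05 N m all the way, it stays where it is left. The key has about 4 degrees of play either way in the socket.
- weight: Bystander, loose on the bench: brass slotted weight, 44 mm wide, 53 mm high. Origin under its middle.
- beaker: Bystander, loose on the bench: glass beaker, 68 mm wide, 85 mm high. Origin under its middle.
- bung: Bystander, loose on the bench: tapered cork bung, 32 mm wide, 28 mm high. Origin under its middle.
- jar: Bystander, loose on the bench: amber jar with white lid, 60 mm wide, 75 mm high. Origin under its middle.
- block: Bystander, loose on the bench: wooden block 50 by 80 by 30 mm. Origin under its middle.
- pulley: Bystander, loose on the bench: grey plastic pulley wheel, 40 mm wide, 12 mm high. Origin under its middle.
Things that resemble listed ones, but are neither listed nor needed, are in the scene too. What is shaped like the key but pink or turquoise is not meant.

How it is judged:
On the way, in this order (a step that is already met when the one before it is completed fails the run):
1. the key is fully home in the socket while the screw is still loose (horizontal distance between key_tip and socket_floor below 0.0025 m and z of key_tip in the frame of socket_floor below 0.0025 m and angle between key's own z axis and vertical below 0.12 rad and value of joint screw below 0.35 rad), for 0.2 s.
2. the screw is turned tight with the key fully home (horizontal distance between key_tip and socket_floor below 0.0025 m and z of key_tip in the frame of socket_floor below 0.0025 m and angle between key's own z axis and vertical below 0.12 rad and value of joint screw above 0.85 rad), for 0.1 s.
At the end, for the whole second after the job is handed in: The screw's joint reads over 0.85 rad (stop at 0.9); the large key stands in the socket, tip within 2.5 mm of the socket's axis and floor, leaning under 0.12 rad, at rest and released (all of step 2 and linear speed of key below 0.02 m/s); the robot touches nothing.
It fails at once if the screw was turned while the key was not fully home (value of joint screw between 0.35 and 0.8 rad and not (horizontal distance between key_tip and socket_floor below 0.0025 m and z of key_tip in the frame of socket_floor below 0.0025 m)).
It fails at once if the key, not yet fully home, was forced against the saddle or the screw with more than 35 N (contact force between key and saddle above 35 N and not (horizontal distance between key_tip and socket_floor below 0.0025 m and z of key_tip in the frame of socket_floor below 0.0025 m)).
It fails at once if a bystander was moved by more than 20 mm (distance of any of key_mid, key_small, weight, beaker, bung, jar, block, pulley from where it was at the start of the episode above 0.02 m).
It also fails if it takes over 58 s, if anything falls off the work surface, if the arm or the gripper's body presses on something with over 40 N, if the wrist force passes 120 N, or if a joint passes its speed limit or range.

## Working session

There is one attempt and no reset: what is moved stays moved. The work goes in short steps, Python scripts to look and compute and a tool call to move; the robot and the scene stay as the last step left them, time stands still between calls to the robot, and variables do not carry over. Pictures are saved under pics/ and viewed, about 8 in all and at most 12, crops included, and the job is handed in when it is done.

Besides the shell and the picture viewer there is one more tool, called after "Emit:" as a command line: name --pt "numbers of a row" for each row, then --argument value for the rest. carry_out: Moves the arm, as the interface text tells. Its arguments: {"type":"object","properties":{"targets":{"type":"array","items":{"type":"array","items":{"type":"number"}}},"force":{"type":"number"}},"required":["targets"]}

```bash
mkdir -p pics; ls; python3 - <<'E'
from workcell import bot
import cv2,numpy as np
print(bot.observe())
for n in("scene","top"):
    f=bot.grab_frame(n); cv2.imwrite(f"pics/{n}0.png",f["color"][...,::-1]); np.savez(f"{n}0.npz",**f)
    print(n,f["K"],f["k1"],f["cam_to_world"])
E
```

```text
pics
{'clock': 0.0, 'qpos': array([ 1.13879009,  0.52202239, -0.03631644,  1.59998068,  0.02122286,
        1.02113038, -0.11283829]), 'qd': array([-7.10592501e-04,  1.73741501e-03,  1.40783992e-04,  1.09693697e-03,
       -2.14940452e-05,  1.99958104e-03, -1.95970296e-04]), 'joint_efforts': array([ 1.08850942e-03, -9.27101398e+01,  1.98025681e+00, -3.69931018e+01,
        1.77805644e-02,  8.02650873e-03, -2.86170426e-06]), 'position': array([ 0.22106207, -0.58424073,  0.23073044]), 'tool_rot': array([-3.14044244e+00,  1.08095002e-04,  3.61759992e-01]), 'force': array([ 0.21069338, -1.72797178,  0.58134072]), 'moment': array([-0.00620736,  0.02952363, -0.01982089]), 'grip_width': 0.08526727921386243}
scene [[390.51671998   0.         273.06343472]
 [  0.         390.51671998 210.68938877]
 [  0.           0.           1.        ]] -0.08092401496767061 [[-0.35093475  0.56715768 -0.74510198  1.13752509]
 [ 0.93636138  0.20532642 -0.28472517  0.26962449]
 [-0.00849495 -0.79760468 -0.60312073  0.57761181]
 [ 0.          0.          0.          1.        ]]
top [[527.48793233   0.         278.19649228]
 [  0.         527.48793233 208.37205409]
 [  0.           0.           1.        ]] -0.17880818807613763 [[-0.00823052 -0.99563106  0.09301103  0.42149309]
 [-0.99987846  0.00696246 -0.01394973  0.02840839]
 [ 0.0132412  -0.09311454 -0.99556735  1.20241133]
 [ 0.          0.          0.          1.        ]]
```

View pics/scene0.png

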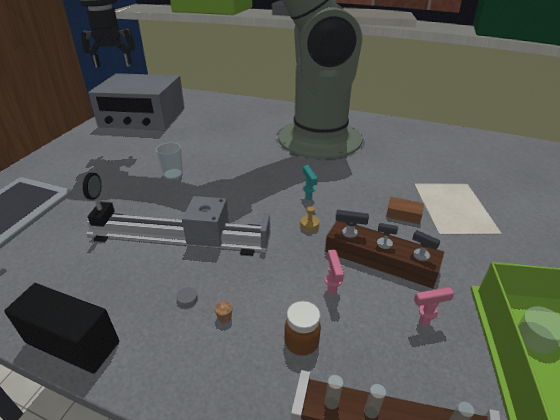

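View pics/top0.png

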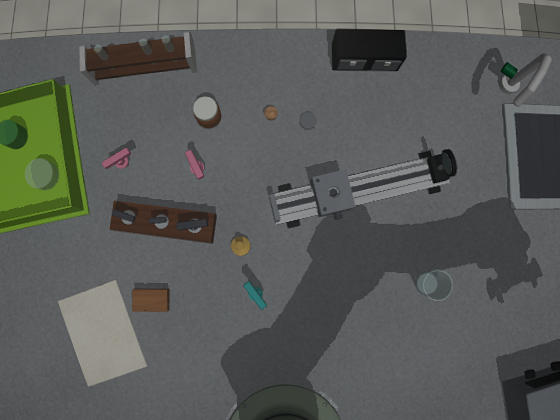

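The scene view shows the rack at (385,250) with its largest key at its left end (352,217), and the saddle's recess at (205,208). In the top view the large key is at about (192,225) and the recess at (334,191). Next I'll measure both.

```bash
cat > h.py <<'E'
import numpy as np,cv2
def rays(f,uv):
    n=cv2.undistortPoints(np.float64(uv).reshape(-1,1,2),f["K"],np.array([float(f["k1"]),0,0,0])).reshape(-1,2)
    return np.c_[n,np.ones(len(n))]
def onplane(f,uv,z,T=None):
    T=f["cam_to_world"] if T is None else T
    d=rays(f,uv)@T[:3,:3].T; o=T[:3,3]
    return o+d*((z-o[2])/d[:,2])[:,None]
def cloud(f,T=None):
    T=f["cam_to_world"] if T is None else T
    h,w=f["z_map"].shape; v,u=np.mgrid[:h,:w]
    p=rays(f,np.c_[u.ravel(),v.ravel()])*f["z_map"].reshape(-1,1)
    return (p@T[:3,:3].T+T[:3,3]).reshape(h,w,3)
E
python3 - <<'E'
from h import *
for n,box,sb in(("top",(100,190,230,255),(300,150,370,225)),("scene",(320,195,450,290),(175,185,240,260))):
    f=dict(np.load(n+"0.npz")); P=cloud(f); x0,y0,x1,y1=box
    Q=P[y0:y1,x0:x1]; m=((Q[...,2]>.06)&(Q[...,2]<.13)).astype(np.uint8)
    k,l,s,c=cv2.connectedComponentsWithStats(m)
    for i in range(1,k):
        if s[i,4]<15: continue
        q=Q[l==i]; zt=np.percentile(q[:,2],90); t=q[abs(q[:,2]-zt)<.006]
        r=cv2.minAreaRect(np.float32(t[:,:2]*1000)); print(n,s[i],"ztop",zt.round(4),"rect",r)
    x0,y0,x1,y1=sb; Q=P[y0:y1,x0:x1]; t=Q[(Q[...,2]>.073)&(Q[...,2]<.09)]
    print(n,"saddle",np.median(t[:,2]),cv2.minAreaRect(np.float32(t[:,:2]*1000)))
    c=f["color"][...,::-1]
f=dict(np.load("top0.npz")); g=dict(np.load("scene0.npz"))
print(onplane(f,[[334,191]],.08),onplane(g,[[205,208]],.08))
a=cv2.resize(f["color"][190:250,100:230,::-1],(780,360),interpolation=2)
b=cv2.resize(f["color"][155:220,305:365,::-1],(240,240),interpolation=2)
b2=cv2.resize(g["color"][190:250,175:240,::-1],(260,240),interpolation=2)
o=np.zeros((600,780,3),np.uint8);o[:360]=a;o[360:,:240]=b;o[360:,260:520]=b2
cv2.imwrite("pics/crop.png",o)
E
```

```text
top [ 12  19  24  14 164] ztop 0.098 rect ((512.0694580078125, 344.5289001464844), (49.622371673583984, 14.317056655883789), 69.64725494384766)
top [ 48  27  19   7 113] ztop 0.0966 rect ((502.6869812011719, 270.5334167480469), (11.981191635131836, 38.77814483642578), 3.732370138168335)
top [ 76  29  32  12 271] ztop 0.1002 rect ((492.7691955566406, 196.94390869140625), (15.778709411621094, 65.12818145751953), 7.029581069946289)
top saddle 0.08043386216147885 ((562.0147705078125, -106.31185913085938), (85.49159240722656, 75.14551544189453), 12.766727447509766)
scene [ 15  15  34  20 435] ztop 0.0968 rect ((496.7142639160156, 195.77175903320312), (18.70064926147461, 65.58808135986328), 7.394583702087402)
scene [ 58  28  20  16 195] ztop 0.0925 rect ((506.13946533203125, 270.06060791015625), (13.132672309875488, 37.203102111816406), 3.074007272720337)
scene [ 93  35  27  21 323] ztop 0.0944 rect ((516.462890625, 344.8753967285156), (48.508182525634766, 15.899754524230957), 71.06484985351562)
scene [  7  55  17  32 353] ztop 0.0821 rect ((628.7903442382812, 193.44927978515625), (64.78125762939453, 16.3896427154541), 27.41502571105957)
scene [117  93  13   2  20] ztop 0.0815 rect ((629.4901123046875, 381.8836364746094), (4.460116863250732, 19.913677215576172), 17.55020523071289)
scene saddle 0.07984321678262887 ((563.669189453125, -106.40680694580078), (87.31201934814453, 77.4693603515625), 12.937582015991211)
[[ 0.5630564  -0.10770868  0.08      ]] [[ 0.56347539 -0.10579571  0.08      ]]
```

View pics/crop.png

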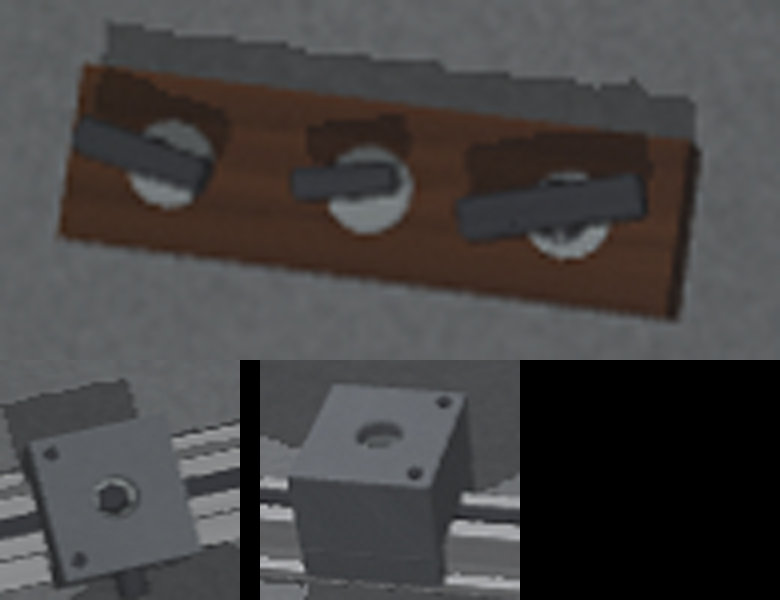

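The crop confirms that the large key is the right-hand one, with its handle centred near (550,207) and seen against the collar. The recess is at (115,497) and its dark hex is visible. Both views agree to about 4 mm: key at about (0.495, 0.196) with the T-bar at 97°, recess at about (0.563, -0.107). Next is a small planner that works out the rows.

```bash
cat > plan.py <<'E'
import sys,numpy as np
from workcell import bot
from scipy.spatial.transform import Rotation as R
def plan(wps,g,vmax=40.,wmax=6.,show=True):
    "wps: (x,y,z,yaw_deg); prints rows in the tool frame; tool is levelled"
    s=bot.observe(); p=s["position"]*1; A=R.from_euler("xyz",s["tool_rot"])
    for w in wps:
        B=R.from_euler("xyz",[np.pi,0,np.radians(w[3])]); d=np.array(w[:3])-p
        rv=(A.inv()*B).as_rotvec(degrees=True)
        n=int(max(1,np.ceil(np.linalg.norm(d)*1e3/vmax),np.ceil(np.linalg.norm(rv)/wmax)))
        print("to",w,"rows",n)
        for i in range(n):
            sh=np.round(A.inv().apply(d/n)*1e3,1); t=np.round(rv/n/6,2)
            print([float(v) for v in sh]+[float(v) for v in t]+[g],end=",\n")
            A=A*R.from_rotvec(t*6,degrees=True)
        p=np.array(w[:3])
E
python3 - <<'E'
from plan import *
plan([(.43,-.35,.24,45),(.5,-.05,.24,80),(.494,.196,.2,97.2)],0)
E
```

```text
to (0.43, -0.35, 0.24, 45) rows 8
[34.8, -18.1, -1.1, -0.0, -0.0, -0.51, 0],
[35.7, -16.3, -1.1, -0.0, -0.0, -0.51, 0],
[36.5, -14.3, -1.1, -0.0, -0.0, -0.51, 0],
[37.2, -12.4, -1.1, -0.0, -0.0, -0.51, 0],
[37.8, -10.4, -1.1, -0.0, -0.0, -0.51, 0],
[38.3, -8.3, -1.1, -0.0, -0.0, -0.51, 0],
[38.7, -6.3, -1.1, -0.0, -0.0, -0.51, 0],
[39.0, -4.2, -1.1, -0.0, -0.0, -0.51, 0],
to (0.5, -0.05, 0.24, 80) rows 8
[32.8, -20.2, 0.0, -0.0, -0.0, -0.72, 0],
[34.2, -17.7, 0.0, -0.0, -0.0, -0.72, 0],
[35.4, -15.1, 0.0, -0.0, -0.0, -0.72, 0],
[36.5, -12.3, 0.0, -0.0, -0.0, -0.72, 0],
[37.3, -9.6, 0.0, -0.0, -0.0, -0.72, 0],
[37.9, -6.7, 0.0, -0.0, -0.0, -0.72, 0],
[38.3, -3.8, 0.0, -0.0, -0.0, -0.72, 0],
[38.5, -1.0, 0.0, -0.0, -0.0, -0.72, 0],
to (0.494, 0.196, 0.2, 97.2) rows 7
[34.4, -7.1, 5.7, -0.0, -0.0, -0.42, 0],
[34.7, -5.6, 5.7, -0.0, -0.0, -0.42, 0],
[34.9, -4.0, 5.7, -0.0, -0.0, -0.42, 0],
[35.1, -2.5, 5.7, -0.0, -0.0, -0.42, 0],
[35.1, -0.9, 5.7, -0.0, -0.0, -0.42, 0],
[35.1, 0.6, 5.7, -0.0, -0.0, -0.42, 0],
[35.1, 2.1, 5.7, -0.0, -0.0, -0.42, 0],
```

Emit:
carry_out --pt "34.8 -18.1 -1.1 0 0 -0.5 0" --pt "35.7 -16.3 -1.1 0 0 -0.5 0" --pt "36.5 -14.3 -1.1 0 0 -0.5 0" --pt "37.2 -12.4 -1.1 0 0 -0.5 0" --pt "37.8 -10.4 -1.1 0 0 -0.5 0"

```text
clock: 0.52
position: [0.3527, -0.4368, 0.2367]
tool_rot: [-3.141, 0.0, 0.626]
force: [0.5, -0.2, 0.3]
grip_width: 0.0855
```

Emit:
carry_out --pt "38.3 -8.3 -1.1 0 0 -0.5 0" --pt "38.7 -6.3 -1.1 0 0 -0.5 0" --pt "39 -4.2 -1.1 0 0 -0.5 0" --pt "33 -20 0 0 0 -0.7 0" --pt "34 -17.7 0 0 0 -0.7 0"

```text
clock: 0.93
position: [0.4499, -0.2744, 0.2397]
tool_rot: [-3.141, -0.0, 0.931]
force: [-0.1, 0.6, -0.5]
grip_width: 0.0851
```

Emit:
carry_out --pt "35.4 -15 0 0 0 -0.7 0" --pt "36.5 -12.3 0 0 0 -0.7 0" --pt "37.3 -9.6 0 0 0 -0.7 0" --pt "37.9 -6.7 0 0 0 -0.7 0" --pt "38.3 -3.8 0 0 0 -0.7 0"

```text
clock: 1.35
position: [0.4961, -0.088, 0.2401]
tool_rot: [-3.142, 0.0, 1.297]
force: [1.4, -0.7, 0.2]
grip_width: 0.0856
```

Emit:
carry_out --pt "38.5 -1 0 0 0 -0.7 0" --pt "34.4 -7 0 0 0 -0.42 0" --pt "34.7 -5.6 0 0 0 -0.42 0" --pt "34.9 -4 0 0 0 -0.42 0" --pt "35 -2.5 0 0 0 -0.42 0"

```text
clock: 1.77
position: [0.5055, 0.0896, 0.24]
tool_rot: [-3.141, 0.0, 1.545]
force: [1.5, 0.3, -0.1]
grip_width: 0.0853
```

Emit:
carry_out --pt "20 0 0 0 0 -0.42 0" --pt "15 0 0 0 0 -0.42 0" --pt "10 0 0 0 0 -0.3 0" --pt "0 0 0 0 0 0 0"

```text
clock: 2.1
position: [0.5053, 0.1342, 0.2399]
tool_rot: [-3.141, -0.001, 1.666]
force: [-0.9, -0.4, -0.3]
grip_width: 0.0853
```

```bash
python3 - <<'E'
from plan import *
from h import *
s=bot.observe(); print(s["clock"],s["position"],s["tool_rot"],s["force"])
f=bot.grab_frame("wrist"); print(f["K"][0],f["T_tool_cam"])
W=np.eye(4);W[:3,:3]=R.from_euler("xyz",s["tool_rot"]).as_matrix();W[:3,3]=s["position"]
P=cloud(f,W@f["T_tool_cam"])
cv2.imwrite("pics/w1.png",f["color"][...,::-1])
m=((P[...,2]>.085)&(P[...,2]<.11)).astype(np.uint8)
k,l,st,c=cv2.connectedComponentsWithStats(m)
for i in range(1,k):
    if st[i,4]>200:
        q=P[l==i]; print(st[i],np.median(q[:,2]),cv2.minAreaRect(np.float32(q[:,:2]*1000)))
E
```

```text
2.1 [0.50532332 0.13424468 0.23994799] [-3.14121237e+00 -5.18621091e-04  1.66602038e+00] [-0.89773506 -0.44574451 -0.3078252 ]
[307.52230429   0.         279.33799125] [[ 1.10718958e-03 -9.46954884e-01 -3.21364623e-01  8.24067454e-02]
 [ 9.99997687e-01  1.64103037e-03 -1.39030455e-03 -8.24960979e-04]
 [ 1.84392479e-03 -3.21362341e-01  9.46954511e-01 -1.42344149e-01]
 [ 0.00000000e+00  0.00000000e+00  0.00000000e+00  1.00000000e+00]]
[287  21  15  49 657] 0.09232748093211374 ((503.8768615722656, 269.6450500488281), (12.226557731628418, 37.306549072265625), 4.477052688598633)
[ 265   94   20   75 1274] 0.09648619428674851 ((494.004150390625, 195.33456420898438), (16.104995727539062, 65.65699005126953), 7.687802791595459)
```

View pics/w1.png

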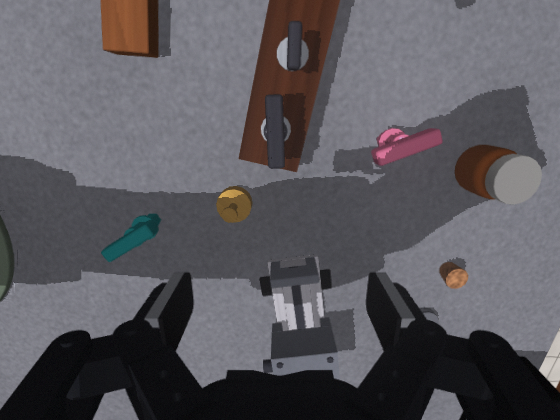

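The wrist view shows the large key at (275,130). Depth gives its handle centre as (0.494, 0.1953), top at 0.0965 and size 66 x 16, all as expected, so I'm descending.

```bash
python3 - <<'E'
from plan import *
plan([(.494,.1953,.17,97.7),(.494,.1953,.068,97.7)],0)
E
```

```text
to (0.494, 0.1953, 0.17, 97.7) rows 3
[21.1, -1.9, 23.3, -0.0, 0.0, -0.14, 0],
[21.2, -1.6, 23.3, -0.0, 0.0, -0.14, 0],
[21.2, -1.3, 23.3, -0.0, 0.0, -0.14, 0],
to (0.494, 0.1953, 0.068, 97.7) rows 3
[0.0, 0.0, 34.0, -0.0, 0.0, 0.0, 0],
[0.0, 0.0, 34.0, -0.0, 0.0, 0.0, 0],
[0.0, 0.0, 34.0, -0.0, 0.0, 0.0, 0],
```

Emit:
carry_out --pt "21.1 -1.9 23.3 0 0 -0.14 0" --pt "21.2 -1.6 23.3 0 0 -0.14 0" --pt "21.2 -1.3 23.3 0 0 -0.14 0" --pt "0 0 0 0 0 0 0" --pt "0 0 0 0 0 0 0"

```text
clock: 2.57
position: [0.4937, 0.1946, 0.1693]
tool_rot: [-3.139, 0.001, 1.705]
force: [-1.1, -0.3, 0.7]
grip_width: 0.0856
```

```bash
python3 - <<'E'
from plan import *
plan([(.494,.1953,.068,97.7)],0,28)
E
```

```text
to (0.494, 0.1953, 0.068, 97.7) rows 4
[0.2, 0.2, 25.3, -0.01, 0.0, 0.0, 0],
[0.2, 0.1, 25.3, -0.01, 0.0, 0.0, 0],
[0.2, 0.1, 25.3, -0.01, 0.0, 0.0, 0],
[0.2, 0.1, 25.3, -0.01, 0.0, 0.0, 0],
```

Emit:
carry_out --pt "0.2 0.1 25.3 0 0 0 0" --pt "0.2 0.1 25.3 0 0 0 0" --pt "0.2 0.1 25.3 0 0 0 0" --pt "0.2 0.1 25.3 0 0 0 0" --pt "0 0 0 0 0 0 0" --force 60

```text
clock: 2.98
position: [0.4936, 0.1936, 0.0663]
tool_rot: [-3.138, 0.002, 1.703]
force: [-1.5, -0.8, -0.5]
grip_width: 0.0854
```

Emit:
carry_out --pt "0 0 0 0 0 0 255" --pt "0 0 0 0 0 0 255" --pt "0 0 0 0 0 0 255" --pt "0 0 0 0 0 0 255" --pt "0 0 0 0 0 0 255"

```text
clock: 3.4
position: [0.4949, 0.1964, 0.07]
tool_rot: [3.14, -0.0, 1.706]
force: [-0.3, -0.7, -1.1]
grip_width: 0.0255
```

Emit:
carry_out --pt "0 0 0 0 0 0 255" --pt "0 0 0 0 0 0 255" --pt "0 0 0 0 0 0 255" --pt "0 0 0 0 0 0 255" --pt "0 0 0 0 0 0 255"

```text
clock: 3.82
position: [0.4951, 0.1965, 0.0702]
tool_rot: [3.14, 0.0, 1.706]
force: [-1.5, -3.1, 15.1]
grip_width: 0.0194
```

Emit:
carry_out --pt "0 0 0 0 0 0 255" --pt "0 0 0 0 0 0 255" --pt "0 0 0 0 0 0 255"

```text
clock: 4.07
position: [0.4951, 0.1965, 0.0702]
tool_rot: [3.14, 0.0, 1.706]
force: [-0.8, -2.5, 14.4]
grip_width: 0.0193
```

```bash
python3 - <<'E'
from plan import *
from h import *
s=bot.observe(); print(s)
f=bot.grab_frame("wrist"); cv2.imwrite("pics/w2.png",f["color"][...,::-1])
E
```

```text
{'clock': 4.0667, 'qpos': array([-0.14933355,  0.64768848, -0.46616957,  1.94861779,  0.4658768 ,
        0.65029181, -0.77578693]), 'qd': array([-1.38864091e-04, -2.55675832e-04,  8.12792377e-04, -3.67664866e-04,
       -1.41405336e-03,  9.59296761e-04, -1.98369882e-05]), 'joint_efforts': array([-1.01596870e+00, -8.09020185e+01, -7.79981285e+00, -2.15335679e+01,
       -1.02892437e-01, -8.79619773e-01,  9.19287326e-03]), 'position': array([0.49511645, 0.19651586, 0.07018419]), 'tool_rot': array([3.13972972e+00, 9.38267275e-05, 1.70611411e+00]), 'force': array([-0.79162118, -2.51992466, 14.38785866]), 'moment': array([-0.56264788,  0.21630961,  0.0089591 ]), 'grip_width': 0.019254464224296663}
```

View pics/w2.png

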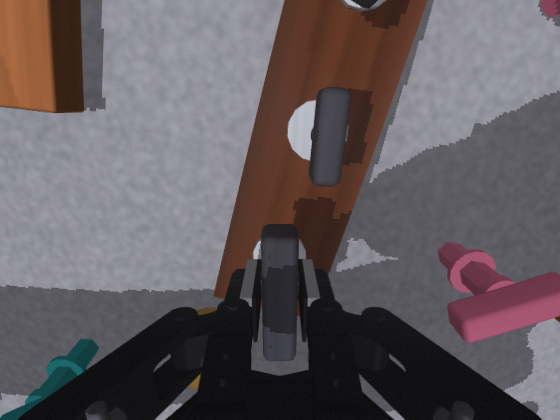

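The handle is between the pads, centred near (280,290), with the other keys untouched. Lifting straight up.

Emit:
carry_out --pt "0 0 -10 0 0 0 255" --pt "0 0 -20 0 0 0 255" --pt "0 0 -30 0 0 0 255" --pt "0 0 -30 0 0 0 255" --pt "0 0 -20 0 0 0 255"

```text
clock: 4.53
position: [0.4944, 0.1968, 0.1821]
tool_rot: [3.14, -0.001, 1.707]
force: [1.3, 1.2, -3.4]
grip_width: 0.0189
```

Emit:
carry_out --pt "0 0 0 0 0 0 255" --pt "0 0 0 0 0 0 255"

```text
clock: 4.7
position: [0.4946, 0.1963, 0.1801]
tool_rot: [3.14, -0.0, 1.706]
force: [-0.3, -0.1, -3.7]
grip_width: 0.0195
```

```bash
python3 - <<'E'
from plan import *
from h import *
s=bot.observe(); print(s["clock"],s["position"],s["tool_rot"],s["force"],s["moment"],s["grip_width"])
f=bot.grab_frame("scene"); np.savez("scene1.npz",**f); cv2.imwrite("pics/s1.png",cv2.resize(f["color"][120:300,200:460,::-1],None,fx=3,fy=3)[:600,:780])
plan([(.5605,-.1065,s["position"][2]+.01,79)],255,30)
E
```

```text
4.7 [0.49461795 0.19633269 0.18006013] [ 3.13984801e+00 -8.03516179e-05  1.70602141e+00] [-0.2702658  -0.13608542 -3.66332489] [-0.06477046 -0.01027436  0.05068219] 0.019454974724714073
to (0.5605, -0.1065, np.float64(0.190060128498445), 79) rows 11
[-28.1, 2.3, -1.0, -0.0, 0.0, 0.28, 255],
[-28.0, 3.1, -1.0, -0.0, 0.0, 0.28, 255],
[-27.9, 3.9, -1.0, -0.0, 0.0, 0.28, 255],
[-27.8, 4.7, -1.0, -0.0, 0.0, 0.28, 255],
[-27.6, 5.5, -1.0, -0.0, 0.0, 0.28, 255],
[-27.4, 6.3, -1.0, -0.0, 0.0, 0.28, 255],
[-27.2, 7.1, -1.0, -0.0, 0.0, 0.28, 255],
[-27.0, 7.9, -1.0, -0.0, 0.0, 0.28, 255],
[-26.8, 8.7, -1.0, -0.0, 0.0, 0.28, 255],
[-26.5, 9.5, -1.0, -0.0, 0.0, 0.28, 255],
[-26.2, 10.3, -1.0, -0.0, 0.0, 0.28, 255],
```

View pics/s1.png

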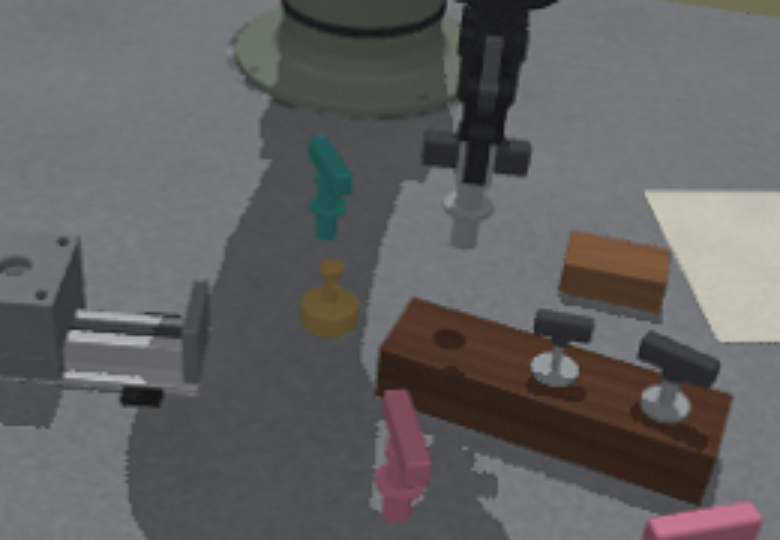

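The scene crop shows the key hanging clear of the rack: collar near (468,208), tip near (463,245), and the other two keys undisturbed. I'll check for lean by projecting where an upright key would appear.

```bash
python3 - <<'E'
from h import *
f=dict(np.load("scene1.npz")); T=np.linalg.inv(f["cam_to_world"])
def proj(p):
    return cv2.projectPoints(np.float64([p]),cv2.Rodrigues(T[:3,:3])[0],T[:3,3],f["K"],np.array([float(f["k1"]),0,0,0]))[0].ravel()
tcp=np.array([.4946,.1963,.180])
for n,dz in(("tip",-.0552),("collarbot",-.0252),("collartop",-.0212),("hmid",.0168)): print(n,proj(tcp+[0,0,dz]).round(1))
P=cloud(f); Q=P[165:206,335:375]
for z0,z1 in((.12,.135),(.135,.150),(.150,.162)):
    m=(abs(Q[...,2]-(z0+z1)/2)<(z1-z0)/2)&(np.hypot(Q[...,0]-.495,Q[...,1]-.196)<.03); q=Q[m]; v,u=np.nonzero(m); print(z0,m.sum(),q.mean(0).round(4),q.min(0).round(4),q.max(0).round(4),"u",u.min()+335,u.max()+335,"v",v.max()+165)
g=f["color"][165:206,335:375].astype(int).sum(2)
for r in range(18,40,2): print(r+165,g[r])
E
```

```text
tip [354.  201.4]
collarbot [355.8 188.8]
collartop [356.  187.1]
hmid [358.4 170.2]
0.12 29 [0.5015 0.1963 0.1315] [0.4979 0.1883 0.1277] [0.5042 0.2044 0.1348] u 350 358 v 202
0.135 50 [0.5019 0.1963 0.1422] [0.4967 0.1876 0.1352] [0.5076 0.2043 0.1492] u 350 359 v 199
0.15 104 [0.5016 0.1964 0.1582] [0.4825 0.1801 0.1543] [0.5118 0.2109 0.162 ] u 348 363 v 193
183 [366 364 366 366 366 365 363 365 366 360 355 351 357 358 356 360 381 301
 267 274 273 269 272 270 272 266 291 331 362 366 357 360 362 360 360 358
 363 365 365 358]
185 [365 366 361 361 358 357 361 362 363 362 362 365 363 377 422 446 431 320
 269 272 274 269 269 266 266 260 302 329 356 357 358 358 355 362 363 368
 366 364 367 367]
187 [359 360 359 359 362 361 366 367 362 363 369 366 341 422 452 453 337 267
 270 271 272 268 265 263 266 269 292 288 296 353 358 364 364 365 365 362
 361 361 358 353]
189 [358 362 361 364 364 359 357 357 354 353 353 355 347 294 322 301 304 294
 288 278 271 264 261 263 267 280 290 296 292 313 353 353 355 356 354 354
 354 355 358 360]
191 [357 358 360 360 360 362 364 365 365 362 360 360 354 343 3
[... 413 characters left out ...]
50 350 349
 351 354 358 356]
197 [358 353 348 348 355 358 354 355 353 352 351 352 352 357 366 318 273 269
 270 271 265 260 262 256 321 355 359 359 358 352 342 351 351 351 349 348
 345 351 355 353]
199 [360 359 357 361 362 356 354 364 363 358 357 358 360 358 359 300 266 270
 268 269 263 261 258 272 350 361 358 356 358 352 351 352 355 358 355 348
 348 368 360 353]
201 [355 355 358 358 354 352 353 352 355 355 357 348 345 346 332 285 263 266
 269 266 261 258 257 274 345 362 357 352 349 352 352 354 357 359 354 348
 348 348 345 345]
203 [348 350 357 358 351 351 355 354 349 346 351 354 357 357 352 355 352 352
 337 307 321 347 348 359 360 352 352 356 357 364 365 360 367 369 362 351
 347 353 349 340]
```

The upright model matches (tip at 354,201 and collar at 356,188, both as projected), so the key axis is the TCP axis and the tip is 55 mm below the TCP. I'll carry it past the saddle so that the wrist camera can see the recess unobstructed.

Emit:
carry_out --pt "-28.1 2.3 -1 0 0 0.28 255" --pt "-28 3.1 -1 0 0 0.28 255" --pt "-27.9 3.9 -1 0 0 0.28 255" --pt "-27.8 4.7 -1 0 0 0.28 255" --pt "-27.6 5.5 -1 0 0 0.28 255"

```text
clock: 5.17
position: [0.5238, 0.0574, 0.1827]
tool_rot: [-3.139, 0.0, 1.559]
force: [0.3, -0.8, -3.4]
grip_width: 0.0191
```

Emit:
carry_out --pt "-27.4 6.3 -1 0 0 0.28 255" --pt "-27.2 7.1 -1 0 0 0.28 255" --pt "-27 7.9 -1 0 0 0.28 255" --pt "-26.8 8.7 -1 0 0 0.28 255" --pt "-26.5 9.5 -1 0 0 0.28 255"

```text
clock: 5.58
position: [0.5539, -0.0799, 0.1876]
tool_rot: [-3.139, 0.0, 1.412]
force: [-0.5, 0.4, -3.7]
grip_width: 0.0188
```

Emit:
carry_out --pt "-30 10 0 0 0 0.28 255" --pt "-30 0 0 0 0 0 255" --pt "-20 0 0 0 0 0 255" --pt "-10 0 0 0 0 0 255" --pt "0 0 0 0 0 0 255"

```text
clock: 6.0
position: [0.5473, -0.1711, 0.1876]
tool_rot: [-3.139, 0.001, 1.381]
force: [0.7, -0.5, -3.6]
grip_width: 0.0185
```

Emit:
carry_out --pt "0 0 0 0 0 0 255" --pt "0 0 0 0 0 0 255"

```text
clock: 6.17
position: [0.5486, -0.1673, 0.1885]
tool_rot: [-3.141, -0.001, 1.385]
force: [0.5, -0.1, -3.6]
grip_width: 0.0189
```

```bash
python3 - <<'E'
from plan import *
from h import *
s=bot.observe(); print(s["clock"],s["position"],s["tool_rot"],s["force"],s["moment"])
f=bot.grab_frame("wrist"); W=np.eye(4);W[:3,:3]=R.from_euler("xyz",s["tool_rot"]).as_matrix();W[:3,3]=s["position"]
f["cam_to_world"]=W@f["T_tool_cam"]; np.savez("wrist1.npz",**f)
P=cloud(f); t=(abs(P[...,2]-.08)<.007)&(abs(P[...,0]-.563)<.07)&(abs(P[...,1]+.107)<.07)
print(t.sum(),np.median(P[t][:,2]),cv2.minAreaRect(np.float32(P[t][:,:2]*1000)))
cv2.imwrite("pics/w3.png",f["color"][...,::-1])
E
```

```text
6.1667 [ 0.54860771 -0.16728561  0.18849535] [-3.14073747e+00 -7.62182833e-04  1.38532453e+00] [ 0.52955983 -0.05034128 -3.60301473] [-0.0123128  -0.00601024  0.0112028 ]
9516 0.07972218651504204 ((562.7369384765625, -108.15325927734375), (84.83369445800781, 76.54837036132812), 13.052504539489746)
```

View pics/w3.png

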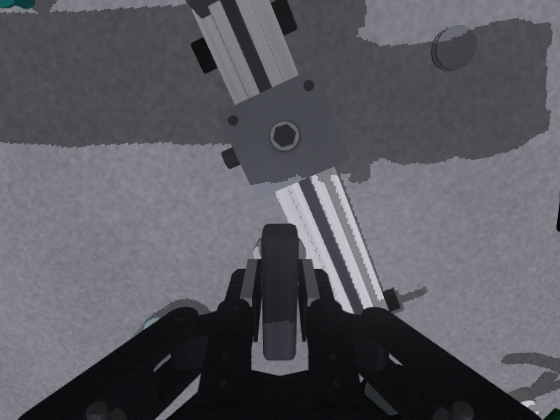

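The wrist view shows the recess at (284,136) with the dark hex socket clear inside it. I'll measure the recess centre and the hexagon's angle from contours.

```bash
python3 - <<'E'
from h import *
f=dict(np.load("wrist1.npz"))
g=cv2.cvtColor(f["color"],cv2.COLOR_RGB2GRAY)[110:162,258:312]; S=8
G=cv2.resize(g,None,fx=S,fy=S,interpolation=2); print(g[20:34:2,10:44])
out=cv2.cvtColor(G,cv2.COLOR_GRAY2BGR); out=cv2.convertScaleAbs(out,alpha=2)
o=lambda c:(c.reshape(-1,2)+.5)/S-.5+[258,110]
for th in(45,55,65,75):
    k,l,s,c=cv2.connectedComponentsWithStats((G<th).astype(np.uint8)); i=l[26*S,26*S]
    if not i: continue
    ct=max(cv2.findContours((l==i).astype(np.uint8),0,1)[0],key=cv2.contourArea)
    p=onplane(f,o(ct),.070)[:,:2]*1e3; (cx,cy),r=cv2.minEnclosingCircle(np.float32(p)); a=cv2.contourArea(np.float32(p))
    M=cv2.moments(np.float32(p)); ctr=np.array([M["m10"],M["m01"]])/M["m00"]
    q=p-ctr; an=np.arctan2(q[:,1],q[:,0]); w=np.hypot(*q.T)
    h=np.sum((w-w.mean())*np.exp(6j*an)); print(th,"ctr",ctr.round(2),"r",r,"AF~",np.sqrt(a/.866),"corner dir mod60",np.degrees(np.angle(h))/6, abs(h)/len(w))
    cv2.drawContours(out,[ct],-1,(0,0,255),1)
cv2.imwrite("pics/hex.png",out)
E
```

```text
[[ 72  68  67  91 104 101  97  42  41  40  42  41  42  43  43  40  41  43
   43  43  43  41  41  39  41  49  76 103 104  98  72  61  65  74]
 [ 73  67  78 102 105 101  82  40  44  41  41  42  40  42  39  41  40  42
   42  42  42  43  42  41  43  40  41  57  90 101  87  54  63  73]
 [ 69  71  92 102 103  98  52  42  40  42  40  39  40  43  42  43  42  39
   43  42  42  42  42  43  43  43  45  65 102 104  92  58  62  64]
 [ 69  70  79 103 102  82  42  41  41  41  41  43  43  42  41  42  42  42
   40  42  40  42  44  42  41  41  49  80 103 102  94  61  61  66]
 [ 69  69  78 102  98  61  43  41  41  41  42  42  44  43  42  43  42  43
   42  43  41  42  43  42  40  44  66 100 104 103  93  54  64  68]
 [ 71  66  67 102 100  89  63  51  42  43  41  43  40  41  41  40  42  44
   43  40  42  45  44  44  44  52  77 103 102  96  62  54  63  70]
 [ 73  65  67  59 104 102 100  98  67  50  42  41  43  42  41  44  41  44
   42  43  44  44  42  44  43  62  94 102  96  74  54  62  67  73]]
45 ctr [ 562.42 -107.49] r 8.898031234741211 AF~ 15.360870128658744 corner dir mod60 6.520871517746833 0.2194433386012869
55 ctr [ 562.48 -107.64] r 9.327716827392578 AF~ 16.220576020867476 corner dir mod60 7.070872132751948 0.2379672526361492
65 ctr [ 562.49 -107.72] r 9.560287475585938 AF~ 16.769717080912937 corner dir mod60 6.898147135510936 0.24938239038922932
75 ctr [ 562.5  -107.78] r 9.816349983215332 AF~ 17.220065205747506 corner dir mod60 6.873431868311333 0.2605100040417975
```

View pics/hex.png

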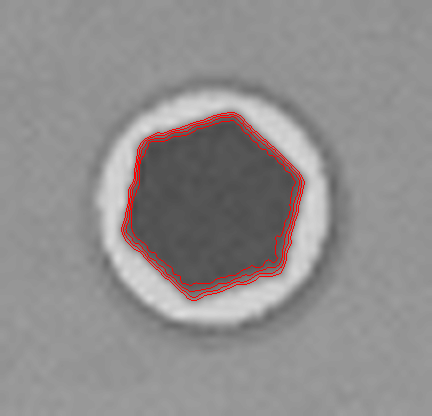

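The hex contour reads 17.2 mm across flats (17.6 expected), centred at (0.5625, -0.1078), which agrees with the saddle's outline. Its corners lie at 6.9° mod 60, so the key's flats align at a tool yaw of about 96.9°. Approaching in line.

```bash
python3 - <<'E'
from plan import *
plan([(.5625,-.1078,.165,97)],255,20)
E
```

```text
to (0.5625, -0.1078, 0.165, 97) rows 4
[15.2, 0.7, 5.9, -0.0, -0.0, -0.73, 255],
[15.1, 1.8, 5.9, -0.0, -0.0, -0.73, 255],
[15.0, 3.0, 5.9, -0.0, -0.0, -0.73, 255],
[14.7, 4.1, 5.9, -0.0, -0.0, -0.73, 255],
```

Emit:
carry_out --pt "15.2 0.7 5.9 0 0 -0.73 255" --pt "15.1 1.8 5.9 0 0 -0.73 255" --pt "15 3 5.9 0 0 -0.73 255" --pt "14.7 4.1 5.9 0 0 -0.73 255" --pt "0 0 0 0 0 0 255"

```text
clock: 6.63
position: [0.5628, -0.1047, 0.1645]
tool_rot: [-3.141, -0.002, 1.699]
force: [-0.1, 0.6, -3.4]
grip_width: 0.0191
```

Emit:
carry_out --pt "0 0 0 0 0 0 255" --pt "0 0 0 0 0 0 255" --pt "0 0 0 0 0 0 255"

```text
clock: 6.88
position: [0.5626, -0.1097, 0.1656]
tool_rot: [3.141, 0.0, 1.688]
force: [-0.7, -0.7, -2.4]
grip_width: 0.0188
```

```bash
python3 - <<'E'
from plan import *
s=bot.observe(); print(s["position"],s["tool_rot"],s["force"],s["moment"])
plan([(.5625,-.1078,.145,97)],255,20)
E
```

```text
[ 0.56255465 -0.10971162  0.16557867] [3.14146008e+00 3.81387124e-04 1.68840741e+00] [-0.67540615 -0.65892704 -2.42103922] [-0.00971536  0.00895887  0.05917944]
to (0.5625, -0.1078, 0.145, 97) rows 2
[1.0, 0.1, 10.3, 0.0, 0.0, -0.02, 255],
[1.0, 0.1, 10.3, 0.0, 0.0, -0.02, 255],
```

Emit:
carry_out --pt "0.5 0 10 0 0 0 255" --pt "0.5 0 8 0 0 0 255" --pt "0 0 0 0 0 0 255" --pt "0 0 0 0 0 0 255" --pt "0 0 0 0 0 0 255"

```text
clock: 7.3
position: [0.5624, -0.1084, 0.1473]
tool_rot: [-3.141, -0.0, 1.689]
force: [0.3, -0.1, -3.3]
grip_width: 0.0192
```

Emit:
carry_out --pt "0 0 0 0 0 0 255" --pt "0 0 0 0 0 0 255"

```text
clock: 7.47
position: [0.5626, -0.1084, 0.1476]
tool_rot: [3.141, 0.0, 1.69]
force: [0.1, -0.2, -3.0]
grip_width: 0.0192
```

Emit:
carry_out --pt "0.5 0 5 0 0 0 255" --pt "0 0 5 0 0 0 255" --pt "0 0 4 0 0 0 255" --pt "0 0 2 0 0 0 255" --pt "0 0 0 0 0 0 255"

```text
clock: 7.88
position: [0.562, -0.1078, 0.1307]
tool_rot: [-3.141, -0.0, 1.69]
force: [-0.1, 0.6, -3.3]
grip_width: 0.0189
```

Emit:
carry_out --pt "0 0 1 0 0 0 255" --pt "0 0 1 0 0 0 255" --pt "0 0 1 0 0 0 255" --pt "0 0 0 0 0 0 255"

```text
clock: 8.22
position: [0.5623, -0.1079, 0.1283]
tool_rot: [-3.142, -0.0, 1.69]
force: [0.1, -0.6, -3.4]
grip_width: 0.0196
```

Emit:
carry_out --pt "0 0 1 0 0 0 255" --pt "0 0 1 0 0 0 255" --pt "0 0 0 0 0 0 255"

```text
clock: 8.47
position: [0.5623, -0.1079, 0.1262]
tool_rot: [-3.141, -0.0, 1.69]
force: [-0.2, -0.2, -3.2]
grip_width: 0.0193
```

No contact yet with the tip about 9 mm into the recess. Continuing in small steps.

Emit:
carry_out --pt "0 0 1 0 0 0 255" --pt "0 0 1 0 0 0 255" --pt "0 0 1 0 0 0 255" --pt "0 0 0 0 0 0 255"

```text
clock: 8.8
position: [0.5623, -0.1079, 0.1232]
tool_rot: [-3.141, -0.0, 1.69]
force: [0.4, -0.5, -3.0]
grip_width: 0.0193
```

Emit:
carry_out --pt "0 0 1 0 0 0 255" --pt "0 0 0 0 0 0 255"

```text
clock: 8.97
position: [0.5626, -0.1078, 0.1224]
tool_rot: [3.141, -0.0, 1.69]
force: [1.3, 1.0, -0.9]
grip_width: 0.0189
```

Emit:
carry_out --pt "0 0 1 0 0 0 255" --pt "0 0 0 0 0 0 255"

```text
clock: 9.13
position: [0.5629, -0.1078, 0.1219]
tool_rot: [3.14, 0.0, 1.69]
force: [-0.0, 0.4, 6.1]
grip_width: 0.0187
```

Emit:
carry_out --pt "0 0 0.5 0 0 0 255" --pt "0 0 0 0 0 0 255"

```text
clock: 9.3
position: [0.563, -0.1077, 0.1215]
tool_rot: [3.14, 0.0, 1.69]
force: [2.3, 3.1, 4.4]
grip_width: 0.0192
```

Contact came at TCP z ≈ 0.122, about 7 mm short with a light push, so the tip is on the screw's face. Feeling for the flats by turning counterclockwise, away from tightening.

Emit:
carry_out --pt "0 0 0 0 0 -0.2 255" --pt "0 0 0 0 0 -0.2 255" --pt "0 0 0 0 0 -0.2 255" --pt "0 0 0 0 0 0 255"

```text
clock: 9.63
position: [0.5627, -0.1078, 0.1209]
tool_rot: [3.141, -0.0, 1.755]
force: [3.9, 0.6, -2.3]
grip_width: 0.0189
```

Emit:
carry_out --pt "0 0 0 0 0 -0.2 255" --pt "0 0 0 0 0 -0.2 255" --pt "0 0 0 0 0 -0.2 255" --pt "0 0 0 0 0 0 255"

```text
clock: 9.97
position: [0.5625, -0.1078, 0.1209]
tool_rot: [3.141, -0.0, 1.817]
force: [4.6, 2.1, -2.4]
grip_width: 0.0187
```

```bash
python3 - <<'E'
from workcell import bot
s=bot.observe(); print(s["position"],s["tool_rot"],s["force"],s["moment"])
E
```

```text
[ 0.56248236 -0.10781948  0.1208658 ] [ 3.14127330e+00 -1.97055179e-04  1.81732736e+00] [ 4.59118591  2.07285386 -2.43569665] [ 0.37700359 -1.29341316 -0.0305326 ]
```

The upward force dropped and the tool sank, so the flats have started to engage. Lowering again.

Emit:
carry_out --pt "0 0 1 0 0 0 255" --pt "0 0 0 0 0 0 255"

```text
clock: 10.13
position: [0.5625, -0.1079, 0.1199]
tool_rot: [3.141, -0.0, 1.815]
force: [5.9, 1.2, -3.2]
grip_width: 0.0192
```

Emit:
carry_out --pt "0 0 0.5 0 0 0 255" --pt "0 0 0 0 0 0 255"

```text
clock: 10.3
position: [0.5625, -0.1078, 0.1194]
tool_rot: [3.141, 0.0, 1.815]
force: [6.0, 0.7, -1.5]
grip_width: 0.0189
```

```bash
python3 - <<'E'
from workcell import bot
s=bot.observe(); print(s["position"],s["tool_rot"],s["force"],s["moment"])
E
```

```text
[ 0.56251115 -0.10780867  0.11942583] [3.14124252e+00 3.98095144e-05 1.81510818e+00] [ 5.99125216  0.74248487 -1.49291071] [ 0.4172939  -1.38481314 -0.02904026]
```

It's going in with no axial resistance. There's a 6 N side load along +x, so I'll ease about 0.5 mm that way and keep descending.

Emit:
carry_out --pt "0 0.5 0 0 0 0 255" --pt "0 0 1 0 0 0 255" --pt "0 0 0 0 0 0 255"

```text
clock: 10.55
position: [0.5628, -0.1078, 0.1183]
tool_rot: [-3.141, -0.0, 1.815]
force: [3.4, 0.2, -0.6]
grip_width: 0.0194
```

Emit:
carry_out --pt "0 0.3 1 0 0 0 255" --pt "0 0 0 0 0 0 255"

```text
clock: 10.72
position: [0.563, -0.1077, 0.1173]
tool_rot: [-3.141, -0.0, 1.815]
force: [2.8, 0.6, -0.5]
grip_width: 0.0194
```

Emit:
carry_out --pt "0 0 1 0 0 0 255" --pt "0 0 0 0 0 0 255"

```text
clock: 10.88
position: [0.563, -0.1077, 0.1163]
tool_rot: [-3.141, -0.0, 1.815]
force: [1.9, 0.6, 1.0]
grip_width: 0.019
```

Emit:
carry_out --pt "0 0 0.5 0 0 0 255" --pt "0 0 0 0 0 0 255"

```text
clock: 11.05
position: [0.5631, -0.1077, 0.1159]
tool_rot: [-3.142, 0.0, 1.815]
force: [3.0, -0.0, 2.0]
grip_width: 0.0188
```

Emit:
carry_out --pt "0 0 0.5 0 0 0 255" --pt "0 0 0 0 0 0 255"

```text
clock: 11.22
position: [0.5631, -0.1077, 0.1154]
tool_rot: [-3.142, -0.0, 1.815]
force: [2.0, 0.8, 1.8]
grip_width: 0.019
```

Emit:
carry_out --pt "0 0 0.5 0 0 0 255" --pt "0 0 0 0 0 0 255"

```text
clock: 11.38
position: [0.5633, -0.1077, 0.1152]
tool_rot: [3.141, 0.0, 1.815]
force: [1.3, 0.2, 7.6]
grip_width: 0.0194
```

Emit:
carry_out --pt "0 0 0.5 0 0 0 255" --pt "0 0 0 0 0 0 255"

```text
clock: 11.55
position: [0.5635, -0.1077, 0.115]
tool_rot: [3.141, 0.001, 1.815]
force: [0.3, 0.6, 12.4]
grip_width: 0.0192
```

There's firm resistance at TCP z = 0.1152, exactly 7 mm below the face contact, so the key is home. Holding briefly with the push eased, then turning clockwise.

Emit:
carry_out --pt "0 0 -0.4 0 0 0 255" --pt "0 0 0 0 0 0 255" --pt "0 0 0 0 0 0 255" --pt "0 0 0 0 0 0 255" --pt "0 0 0 0 0 0 255"

```text
clock: 11.97
position: [0.5634, -0.1077, 0.1152]
tool_rot: [3.141, 0.0, 1.815]
force: [2.1, 0.4, 8.1]
grip_width: 0.0191
```

Emit:
carry_out --pt "0 0 0 0 0 0.3 255" --pt "0 0 0 0 0 0.4 255" --pt "0 0 0 0 0 0.4 255" --pt "0 0 0 0 0 0.4 255" --pt "0 0 0 0 0 0.4 255"

```text
clock: 12.38
position: [0.5634, -0.1078, 0.1152]
tool_rot: [3.141, 0.0, 1.614]
force: [1.9, 1.4, 7.5]
grip_width: 0.0193
```

```bash
python3 - <<'E'
from workcell import bot
s=bot.observe(); print(s["position"],s["tool_rot"],s["force"],s["moment"],s["qpos"])
E
```

```text
[ 0.56336863 -0.10775307  0.11516869] [3.14098054e+00 1.88798454e-04 1.61424341e+00] [1.91344566 1.42062932 7.53152246] [ 0.17192271 -0.53583678  0.07530704] [ 0.39891414  0.62123458 -0.44348093  1.81972766  0.36289452  0.78092137
 -0.18953209]
```

Emit:
carry_out --pt "0 0 0 0 0 0.4 255" --pt "0 0 0 0 0 0.4 255" --pt "0 0 0 0 0 0.4 255" --pt "0 0 0 0 0 0.4 255" --pt "0 0 0 0 0 0.4 255"

```text
clock: 12.8
position: [0.5634, -0.1078, 0.1152]
tool_rot: [3.141, 0.0, 1.405]
force: [1.2, -0.4, 6.6]
grip_width: 0.0193
```

Emit:
carry_out --pt "0 0 0 0 0 0.4 255" --pt "0 0 0 0 0 0.4 255" --pt "0 0 0 0 0 0.4 255" --pt "0 0 0 0 0 0.4 255" --pt "0 0 0 0 0 0 255"

```text
clock: 13.22
position: [0.5633, -0.1078, 0.1152]
tool_rot: [3.141, 0.0, 1.236]
force: [1.9, -0.2, 7.0]
grip_width: 0.019
```

```bash
python3 - <<'E'
from workcell import bot
s=bot.observe(); print(s["position"],s["tool_rot"],s["force"],s["moment"])
E
```

```text
[ 0.5633374  -0.10776987  0.11518737] [3.14097702e+00 1.35461264e-04 1.23643914e+00] [ 1.93228607 -0.16317815  6.98129623] [ 0.01491863 -0.39469341  0.02615893]
```

Emit:
carry_out --pt "0 0 0 0 0 0.4 255" --pt "0 0 0 0 0 0.4 255" --pt "0 0 0 0 0 0.4 255" --pt "0 0 0 0 0 0.4 255" --pt "0 0 0 0 0 0 255"

```text
clock: 13.63
position: [0.5633, -0.1078, 0.1151]
tool_rot: [3.141, 0.0, 1.069]
force: [1.1, 0.1, 8.3]
grip_width: 0.0191
```

```bash
python3 - <<'E'
from workcell import bot
s=bot.observe(); print(s["position"],s["tool_rot"],s["force"],s["moment"])
E
```

```text
[ 0.56328536 -0.1077616   0.11513907] [3.14109296e+00 7.17201506e-05 1.06890340e+00] [1.05873158 0.08897933 8.29906055] [ 0.04656545 -0.34891375 -0.00932877]
```

Emit:
carry_out --pt "0 0 0 0 0 0.3 255" --pt "0 0 0 0 0 0.3 255" --pt "0 0 0 0 0 0.3 255" --pt "0 0 0 0 0 0 255"

```text
clock: 13.97
position: [0.5633, -0.1078, 0.1152]
tool_rot: [3.141, 0.0, 0.975]
force: [1.2, 1.3, 7.5]
grip_width: 0.019
```

```bash
python3 - <<'E'
from workcell import bot
s=bot.observe(); print(s["position"],s["tool_rot"],s["force"],s["moment"])
E
```

```text
[ 0.56327584 -0.10776527  0.11515362] [3.14112865e+00 2.70851591e-06 9.75385981e-01] [1.16168608 1.31681823 7.51058883] [ 0.03953773 -0.3705269   0.0631704 ]
```

Emit:
carry_out --pt "0 0 0 0 0 0.3 255" --pt "0 0 0 0 0 0.3 255" --pt "0 0 0 0 0 0 255"

```text
clock: 14.22
position: [0.5633, -0.1078, 0.1151]
tool_rot: [3.141, -0.0, 0.913]
force: [1.5, 0.9, 8.3]
grip_width: 0.019
```

```bash
python3 - <<'E'
from workcell import bot
s=bot.observe(); print(s["position"],s["tool_rot"],s["force"],s["moment"])
E
```

```text
[ 0.563273   -0.10779408  0.11514569] [ 3.14111573e+00 -4.78407091e-05  9.12544779e-01] [1.48335985 0.87930322 8.27147028] [ 0.03114264 -0.31346999  0.04283727]
```

Emit:
carry_out --pt "0 0 0 0 0 0.2 255" --pt "0 0 0 0 0 0.2 255" --pt "0 0 0 0 0 0 255"

```text
clock: 14.47
position: [0.5632, -0.1078, 0.1152]
tool_rot: [3.141, -0.0, 0.871]
force: [1.6, 0.4, 8.0]
grip_width: 0.0189
```

```bash
python3 - <<'E'
from workcell import bot
s=bot.observe(); print(s["position"],s["tool_rot"],s["force"],s["moment"])
E
```

```text
[ 0.56324684 -0.1078104   0.11515805] [ 3.14115657e+00 -4.11244436e-05  8.71287669e-01] [1.59075053 0.4336015  7.9814466 ] [ 0.02872506 -0.31227532  0.04018872]
```

Emit:
carry_out --pt "0 0 0 0 0 0.2 255" --pt "0 0 0 0 0 0.2 255" --pt "0 0 0 0 0 0.2 255" --pt "0 0 0 0 0 0 255"

```text
clock: 14.8
position: [0.5633, -0.1078, 0.1152]
tool_rot: [3.141, -0.0, 0.808]
force: [1.3, 0.6, 7.5]
grip_width: 0.0192
```

```bash
python3 - <<'E'
from workcell import bot
s=bot.observe(); print(s["position"],s["tool_rot"],s["force"],s["moment"])
E
```

```text
[ 0.56327106 -0.10783132  0.11516154] [ 3.14112445e+00 -7.95919116e-05  8.08427526e-01] [1.25877798 0.57745576 7.53675585] [ 0.10492443 -0.26970485  0.05331933]
```

Emit:
carry_out --pt "0 0 0 0 0 0.2 255" --pt "0 0 0 0 0 0.2 255" --pt "0 0 0 0 0 0 255"

```text
clock: 15.05
position: [0.5633, -0.1078, 0.1152]
tool_rot: [3.141, -0.0, 0.767]
force: [0.8, 0.5, 7.0]
grip_width: 0.0188
```

```bash
python3 - <<'E'
from workcell import bot
s=bot.observe(); print(s["position"],s["tool_rot"],s["force"],s["moment"],s["qpos"])
E
```

```text
[ 0.56326787 -0.10778157  0.1151853 ] [ 3.14115890e+00 -1.38781838e-04  7.66591977e-01] [0.79616446 0.54065943 7.02209361] [ 0.06249721 -0.30271743 -0.00036917] [ 0.24435127  0.5952838  -0.2228925   1.82831415  0.18562638  0.73777109
 -0.88338793]
```

There's no clear stop yet after 60°: the screw's play plus the counterclockwise search may account for that. Continuing gently.

Emit:
carry_out --pt "0 0 0 0 0 0.2 255" --pt "0 0 0 0 0 0.2 255" --pt "0 0 0 0 0 0.2 255" --pt "0 0 0 0 0 0 255"

```text
clock: 15.38
position: [0.5632, -0.1078, 0.1151]
tool_rot: [3.141, -0.0, 0.704]
force: [0.6, 0.7, 7.9]
grip_width: 0.0191
```

```bash
python3 - <<'E'
from workcell import bot
s=bot.observe(); print(s["position"],s["tool_rot"],s["force"],s["moment"])
E
```

```text
[ 0.56323456 -0.10784143  0.11514821] [ 3.14112659e+00 -4.63145200e-05  7.03915902e-01] [0.59001395 0.7157784  7.94781642] [-0.00359089 -0.29731256  0.11456605]
```

Emit:
carry_out --pt "0 0 0 0 0 0.2 255" --pt "0 0 0 0 0 0.2 255" --pt "0 0 0 0 0 0 255"

```text
clock: 15.63
position: [0.5632, -0.1079, 0.1152]
tool_rot: [3.141, -0.0, 0.662]
force: [0.6, 0.7, 7.4]
grip_width: 0.0191
```

```bash
python3 - <<'E'
from workcell import bot
from h import *
s=bot.observe(); print(s["position"],s["tool_rot"],s["force"],s["moment"],s["grip_width"])
f=bot.grab_frame("wrist"); cv2.imwrite("pics/w4.png",f["color"][...,::-1])
E
```

```text
[ 0.56323575 -0.10788678  0.11516148] [ 3.14109373e+00 -6.42858636e-05  6.62046538e-01] [0.59841191 0.71510628 7.43957878] [-0.05624734 -0.3100343   0.18755387] 0.019098298338620968
```

View pics/w4.png

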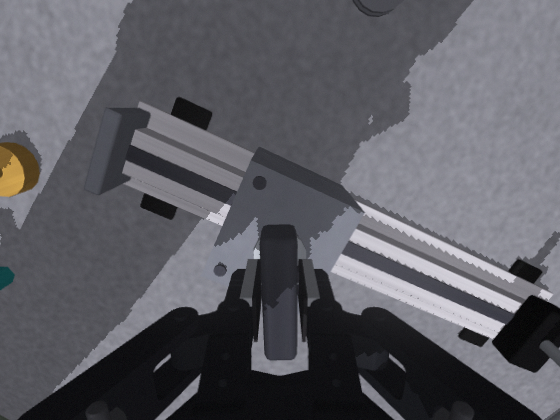

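The key is still square in the pads and down in the saddle, and the twist is now climbing (0.11, then 0.19 N m). The stop is starting at about yaw 0.72, so I'll snug it up.

Emit:
carry_out --pt "0 0 0 0 0 0.25 255" --pt "0 0 0 0 0 0.25 255" --pt "0 0 0 0 0 0 255"

```text
clock: 15.93
position: [0.5632, -0.1079, 0.1151]
tool_rot: [3.141, -0.0, 0.609]
force: [0.7, 0.2, 7.8]
grip_width: 0.0192
```

```bash
python3 - <<'E'
from workcell import bot
s=bot.observe(); print(s["position"],s["tool_rot"],s["force"],s["moment"])
E
```

```text
[ 0.56323978 -0.10788834  0.11514164] [ 3.14111194e+00 -5.47838850e-05  6.09431533e-01] [0.65540583 0.16218839 7.82594418] [-0.17559979 -0.31181866  0.30175231]
```

Emit:
carry_out --pt "0 0 0 0 0 0.25 255" --pt "0 0 0 0 0 0.25 255" --pt "0 0 0 0 0 0 255"

```text
clock: 16.18
position: [0.5632, -0.1078, 0.1151]
tool_rot: [3.141, -0.0, 0.557]
force: [1.0, -0.2, 7.4]
grip_width: 0.0192
```

```bash
python3 - <<'E'
from workcell import bot
s=bot.observe(); print(s["position"],s["tool_rot"],s["force"],s["moment"])
E
```

```text
[ 0.56324783 -0.10784786  0.11514164] [ 3.14109217e+00 -5.15255843e-05  5.57258285e-01] [ 1.02221546 -0.17391718  7.38172553] [-0.09367132 -0.32921431  0.3257099 ]
```

Twist has settled at about 0.33 N m, against a drag of 0.05. The stop began at yaw 0.72, where the camera's hex angle predicts it (1.69 - 0.9 - 0.07 + start), so the screw is tight. I'll unwind the twist within the play and release.

Emit:
carry_out --pt "0 0 0 0 0 -0.3 255" --pt "0 0 0 0 0 -0.3 255" --pt "0 0 0 0 0 -0.2 255" --pt "0 0 0 0 0 0 255" --pt "0 0 0 0 0 0 255" --force 60

```text
clock: 16.6
position: [0.5632, -0.1079, 0.1151]
tool_rot: [3.141, -0.0, 0.642]
force: [1.3, 0.6, 7.9]
grip_width: 0.019
```

```bash
python3 - <<'E'
from workcell import bot
s=bot.observe(); print(s["position"],s["tool_rot"],s["force"],s["moment"])
E
```

```text
[ 0.56321677 -0.10789847  0.11513784] [ 3.14125814e+00 -1.14142258e-04  6.42384750e-01] [1.30276433 0.64763215 7.90190151] [ 0.00188302 -0.24373191  0.00025485]
```

Emit:
carry_out --pt "0 0 0 0 0 0 150" --pt "0 0 0 0 0 0 100" --pt "0 0 0 0 0 0 50" --pt "0 0 0 0 0 0 0" --pt "0 0 0 0 0 0 0"

```text
clock: 17.02
position: [0.5629, -0.1077, 0.1146]
tool_rot: [-3.141, 0.0, 0.642]
force: [0.3, -0.7, 0.2]
grip_width: 0.0782
```

Emit:
carry_out --pt "0 0 0 0 0 0 0" --pt "0 0 0 0 0 0 0" --pt "0 0 0 0 0 0 0" --pt "0 0 0 0 0 0 0"

```text
clock: 17.35
position: [0.5631, -0.1077, 0.1148]
tool_rot: [-3.142, 0.0, 0.642]
force: [-0.4, 0.2, 0.7]
grip_width: 0.0855
```

Emit:
carry_out --pt "0 0 -15 0 0 0 0" --pt "0 0 -25 0 0 0 0" --pt "0 0 -30 0 0 0 0" --pt "0 0 -30 0 0 0 0" --pt "0 0 -20 0 0 0 0"

```text
clock: 17.77
position: [0.5636, -0.1077, 0.2376]
tool_rot: [3.14, -0.002, 0.642]
force: [1.0, -0.1, -0.8]
grip_width: 0.0855
```

Emit:
carry_out --pt "-30 0 0 0 0 0 0" --pt "-30 0 0 0 0 0 0" --pt "-10 0 0 0 0 0 0" --pt "0 0 0 0 0 0 0" --pt "0 0 0 0 0 0 0"

```text
clock: 18.18
position: [0.5072, -0.1498, 0.235]
tool_rot: [3.141, -0.0, 0.642]
force: [0.7, -0.2, -0.1]
grip_width: 0.0854
```

```bash
python3 - <<'E'
from plan import *
from h import *
s=bot.observe(); print(s["clock"],s["position"],s["tool_rot"],s["force"])
W=np.eye(4);W[:3,:3]=R.from_euler("xyz",s["tool_rot"]).as_matrix();W[:3,3]=s["position"]
f=bot.grab_frame("wrist"); f["cam_to_world"]=W@f["T_tool_cam"]; g=bot.grab_frame("scene")
for n,F in(("wrist",f),("scene",g)):
    P=cloud(F); m=(P[...,2]>.115)&(P[...,2]<.155)&(np.hypot(P[...,0]-.563,P[...,1]+.108)<.04)
    q=P[m]; print(n,m.sum(),"ztop",np.percentile(q[:,2],[50,90,97]).round(4),cv2.minAreaRect(np.float32(q[q[:,2]>.13][:,:2]*1e3)))
a=cv2.resize(f["color"][:,:,::-1],(533,400)); b=cv2.resize(g["color"][150:260,140:270,::-1],(260,220),interpolation=2)
o=np.zeros((400,800,3),np.uint8); o[:,:533]=a; o[:220,535:795]=b; cv2.imwrite("pics/end.png",o)
E
```

```text
18.1833 [ 0.50718963 -0.14978036  0.23504463] [ 3.14127090e+00 -3.89100990e-04  6.41567731e-01] [ 0.67140979 -0.17535286 -0.07215627]
wrist 2004 ztop [0.1414 0.1425 0.143 ] ((561.7235717773438, -108.83263397216797), (64.88679504394531, 15.860883712768555), 36.22275924682617)
scene 210 ztop [0.1411 0.1427 0.1429] ((563.5361328125, -106.8003921508789), (67.50782775878906, 16.108943939208984), 36.7735481262207)
```

View pics/end.png

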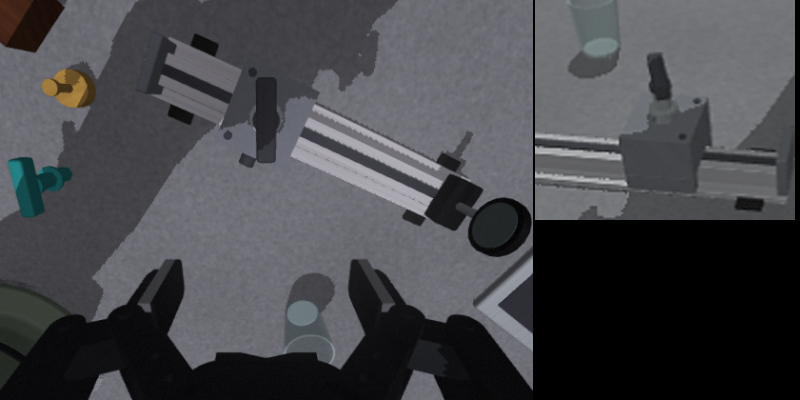

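The final picture shows the key standing upright in the saddle at (265,120) with the gripper clear. Its handle top is at 0.1425 m (0.142 means fully home), centred within about 1.5 mm, and the bystanders in view are in place. Handing in.

```bash
python3 -c "
from workcell import bot
print(bot.job_done())"
```

```text
the job is handed in; nothing more can be done
None
```

I took the largest key from the rack, set it home in the saddle's screw, turned it clockwise to the stop, released it and handed the job in at about 18 s. The hand-in gives no verdict, and the screw's joint value can't be read directly.

**Seating the key:** It first stopped on the screw's face under about 9 N. A 7° counterclockwise turn found the flats. It then slid down with no real resistance to the floor, 7 mm lower, as expected for fully home.

**Tightening:** The key turned freely until the twist rose from about 0.05 to 0.33 N m, where it levelled off. I took that as the stop. I then unwound the twist to zero before letting go.

**Last checks:**
- **Position:** the handle top is at 0.1425 m, against 0.142 for fully home. Two cameras put the handle's centre within about 2 mm of the screw's axis.
- **Release:** the gripper is open and clear, and the force on it reads about zero.
- **Bystanders:** I saw none disturbed, but I did not re-measure them at the end.

**Disagreement:** the key ended about 60° clockwise of the hex angle I measured beforehand. The screw's 0.9 rad of travel plus play accounts for at most about 56°. I put the rest down to error in the measured angle or give at the stop; either way it points to the screw being tight.

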